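# Slide the vial carriage into the reading head

## Task

Bring the sample vial into the reading head: with a fingertip, press the red button on the white carriage right down to unlock it, keep it held down while you slide the carriage all the way to the steel end stop, and only then let the button up so that the carriage locks there. Nothing needs gripping or lifting: leave the vial in its socket untouched, leave everything else on the bench where it stands, and finish clear of everything.

Things in the scene. Friction and masses are not known exactly. Their poses are not given: they have to be found in the camera images.
- button_top (a point): Centre of the top face of the red push button on the carriage, a cap 30 mm (along the slide) by 34 mm (across). Released, this face is 65 mm above the bench, 22 mm above the white deck; it goes straight down 8 mm. A black surround 8 mm high stands on the deck at its two sides. Axes: x is the level direction in which the carriage slides to the end stop, z up.
- thumb_plate (a point): Centre of the top edge of the blue upright plate on the carriage, 83 mm above the bench (18 mm above the released button), 6 mm thick along the slide, 50 mm wide across it. Its near face is 20 mm ahead (+x) of the button's centre, so a fingertip pressing the button can also push against it.
- button (a joint): Travel of the red button: 0 released (up), 0.008 m fully down. A spring resists with 2 N at the top and 6 N at the bottom. The lock lets go beyond about 0.005 m.
- carriage (a joint): Position of the white carriage (100 mm long, 90 mm wide, deck top 43 mm above the bench) along its rail, in m: 0 at its loading end, where it starts locked, growing towards the end stop. It can only slide; sliding friction 1 to 2 N. The travel to the stop differs from run to run (70 to 110 mm).
- carriage_front (a point): Middle of the carriage's front face, the face that meets the end stop, 37 mm above the bench; x axis along the slide, towards the stop. It lies 82 mm ahead of the button's centre.
- stop_face (a point): Centre of the face of the steel end stop plate (90 mm wide, 31 to 61 mm above the bench) that the carriage front meets; x axis along the slide, away from the carriage. Fully home, carriage_front is at this point. Within about 2 mm of it a catch lets the released button spring right up and holds the carriage; a little short of that the button stays stuck down.
- head: Reading head that carries the end stop, fixed to the bench; origin on the bench under the stop face, x along the slide. Two grey posts 85 mm high, centred 26 mm before the stop face and 67 mm to either side of the slide (each 36 mm long, 30 mm wide); the vial ends between them.
- vial: Sample vial, pink glass with white cap, 23 mm across, 54 mm tall, origin at the centre of its underside, z up. Stands loose in a 15 mm deep black socket on the carriage deck, 56 mm ahead of the button; it only rides along. Its top is 97 mm above the bench.
- vial_center (a point): Centre of the sample vial, half-way up.
- pink_bottle: Bystander: small stoppered glass bottle, pink, 54 mm across, 85 mm tall; origin at the centre of its underside.
- brown_bottle: Bystander: brown bottle with black cap, 60 mm across, 120 mm tall; origin at the centre of its underside.
- dish: Bystander: white ceramic bowl, 70 mm across, 22 mm tall; origin at the centre of its underside.
- flask: Bystander: conical glass flask, 76 mm across, 118 mm tall; origin at the centre of its underside.
- white_jar: Bystander: white jar with blue lid, 64 mm across, 90 mm tall; origin at the centre of its underside.
- yellow_cap_bottle: Bystander: brown bottle with yellow cap, 56 mm across, 130 mm tall; origin at the centre of its underside.

How it is judged (in metres and radians):
On the way, in this order (a step that is already met when the one before it is completed fails the run):
1. the red button is pressed down past its lock point with the carriage still at its loading end (value of joint button above 0.005 m and value of joint carriage below 0.01 m), for 0.05 s.
2. the carriage is at the end stop (within 4 mm) with the button still held down by the fingers (x of carriage_front in the frame of stop_face above -0.004 m and value of joint button above 0.0045 m and contact force between the fingers and carriage above 0.5 N), for 0.05 s.
At the end, for the whole second after the job is handed in: The carriage front is within 4 mm of the end stop and at rest, the button is back up (less than 2 mm down), and the vial stands in its socket (tilted less than 0.25 rad) (x of carriage_front in the frame of stop_face above -0.004 m and horizontal distance between vial_center and carriage_front below 0.033 m and angle between vial's own z axis and vertical below 0.25 rad and value of joint button below 0.002 m and velocity of joint carriage between -0.005 and 0.005 m/s and linear speed of vial below 0.02 m/s); the robot touches nothing.
It fails at once if the button came up (less than 4 mm down) while the carriage was between its two ends (more than 10 mm from both) (value of joint carriage above 0.01 m and x of carriage_front in the frame of stop_face below -0.01 m and value of joint button below 0.004 m).
It fails at once if the vial was touched by the robot (contact force between any of the fingers, the arm and vial above 0.5 N).
It fails at once if the vial was lifted or tipped out of its socket (height (world z) of vial_center above 0.082 m or angle between vial's own z axis and vertical above 0.5 rad).
It fails at once if a bystander was moved by more than 20 mm or tipped (distance of any of pink_bottle, brown_bottle, dish, flask, white_jar, yellow_cap_bottle from where it was at the start of the episode above 0.02 m or angle between any of pink_bottle, brown_bottle, dish, flask, white_jar, yellow_cap_bottle's own z axis and vertical above 0.35 rad).
It also fails if it takes over 34 s, if anything falls off the work surface, if the arm or the gripper's body presses on something with over 40 N, if the wrist force passes 120 N, or if a joint passes its speed limit or range.

## Robot

A 6-joint arm with a two-finger parallel gripper is mounted at the origin on the work surface. World frame = base frame: x ahead of the robot, y to its left, z up, the work surface at z = 0. Lengths are in mm, angles in rad, forces in N, time in s.
With the tool pointing down it reaches from about 275 to 825 mm from the base axis. Payload 5.2 kg.
Tool frame: the origin (TCP) lies at the very end of the fingers, on their centre line; the grasp point (between the pads) lies 19 mm behind it; z points along the fingers, y is the direction in which the jaws open and shut (so a half turn about z gives the same grasp; the last joint's range is limited). The gripper opens to 93 mm and grips with 3 to 60 N. Pads are 15 mm wide; open, the fingers measure 128 mm over their backs; the gripper's body (75 mm by 188 mm) begins 65 mm behind the grasp point.
Start: joints at [-1.436, 0.259, 1.535, -0, 1.348, -0.203], TCP at [182.298, -518.915, 218.653] pointing down, gripper open.
Joint ranges: [-3.14, 3.14], [-0.91, 2.08], [0.19, 2.58], [-1.22, 4.36], [0.22, 2.71], [-3.12, 3.12]. Speed limits (rad/s): [2.57, 2.57, 3.14, 3.14, 3.14, 3.14].

## Interface

Orientations are given as [roll, pitch, yaw] about the fixed x, y, z axes, in that order (R = Rz(yaw) Ry(pitch) Rx(roll)).
In Python, from bench import robot gives the robot as it stands. The module is installed in compiled form; this text tells all that it offers. Calls block until the motion is done:
- robot.move_ptp(position, orientation): joint-space move of the TCP to a pose.
- robot.move_linear(position, ori=None, speed=150, f_stop=None): straight line of the TCP; ori=None keeps the orientation; speed is the mean speed in mm/s. With f_stop (N) it stops when the force on the tool has changed by that much, and returns True; else False.
- robot.move_j(angles): joint-space move.
- robot.move_gripper(opening): opening from 0.0 (shut) to 1.0 (fully open); the grip force is fixed at half the most; returns when the fingers have stopped.
- robot.sleep(seconds).
- robot.inverse_kinematics(position, orientation): joint angles nearest the present ones, or None.
- robot.get_image(name): name is "side" or "top"; returns a dict with "img" (480x640x3 uint8, blue, green, red), "fovy" (degrees; the focal length in pixels is half the picture's height over the tangent of half this angle, whatever the lens; pixels are square), "cx", "cy" (the principal point, pixels), "eye" and "orientation" of the camera in the world. Camera axes: x right, y down, z forward; pixel columns grow to the right and rows downward; lengths in mm; the calibration is good to about 2 mm. A picture is of the moment at which its call begins. There is no depth.
A pose or a line that the arm cannot do raises robot.MotionError and nothing moves.
- robot.hand_in(): hands the job in, once; it reports no verdict.
Readings, each from a call of its own:
- robot.current_t(): time.
- robot.current_qpos(): joint angles.
- robot.current_joint_vel(): joint speeds.
- robot.current_joint_efforts(): joint torques, N m.
- robot.current_tcp_pos(): TCP position.
- robot.current_eef_rot(): TCP orientation.
- robot.current_contact_force(): force on the tool from outside, world axes, zero at the start.
- robot.current_ft_torque(): the same for the moment, N m.
- robot.current_gripper_width(): opening from 0.0 (shut) to 1.0 (fully open).
Only numpy, scipy, OpenCV 4.12 (cv2) and the standard library are available. Lean on these libraries where they do the work, as an engineer would, in place of code of your own. Each camera call takes 0.05 s, during which the arm holds its last target. There are 200 camera calls.

## Working session

There is one attempt and no reset: what is moved stays moved. The work goes in short steps, each a Python script; the robot and the scene stay as the last script left them, time stands still between calls to the robot, and variables do not carry over. Pictures are saved under pics/ and viewed, about 8 in all and at most 12, crops included, and the job is handed in when it is done.

```bash
mkdir -p pics; cat > h.py <<'E'
import numpy as np,cv2
from scipy.spatial.transform import Rotation as R
from bench import robot
def cam(d):
    f=d["img"].shape[0]/2/np.tan(np.radians(d["fovy"])/2)
    o=np.array(d["orientation"],float)
    M=o if o.shape==(3,3) else R.from_euler('xyz',o).as_matrix()
    return f,M,np.array(d["eye"],float)
def ray(d,u,v,z):
    f,M,e=cam(d); r=M@np.array([(u-d["cx"])/f,(v-d["cy"])/f,1.])
    return e+r*(z-e[2])/r[2]
def proj(d,p):
    f,M,e=cam(d); c=M.T@(np.array(p,float)-e); return d["cx"]+f*c[0]/c[2],d["cy"]+f*c[1]/c[2]
E
python3 - <<'E'
from h import *
for n in("top","side"):
    d=robot.get_image(n);cv2.imwrite(f"pics/{n}1.png",d["img"])
    print(n,d["fovy"],d["cx"],d["cy"],d["eye"],d["orientation"])
print(robot.current_eef_rot(),robot.current_t())
E
```

```text
top 46.99601246469429 320.9045819503573 242.80581011870976 [ 360.02043049    3.79035316 1558.57705982] [-2.99207488 -0.00488562 -1.55890656]
side 49.95038020705729 324.3665379183904 236.09633886204648 [ 458.2837054  -735.78910692 1040.11331002] [-2.48092603  0.01674139 -0.18536822]
[-3.13999479e+00 -3.16788653e-04  3.37779671e-01] 0.1
```

View pics/top1.png

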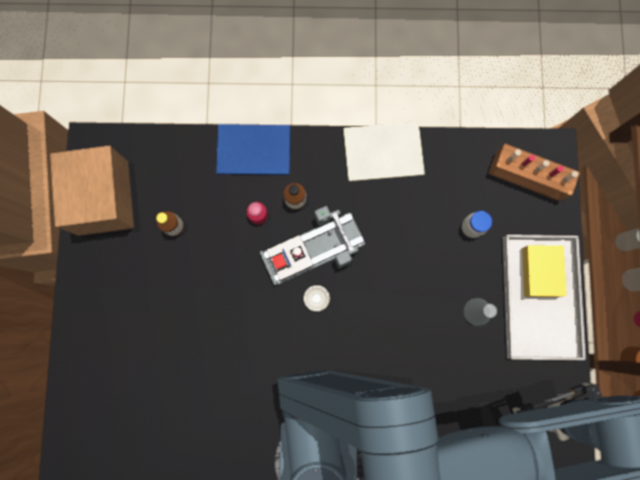

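View pics/side1.png

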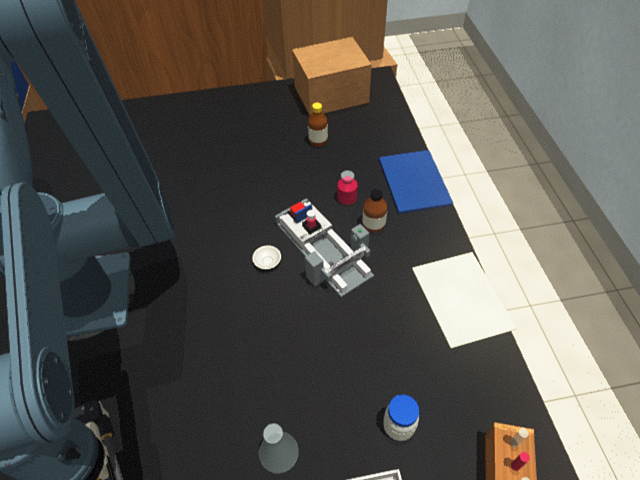

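The top view shows the red button at about (279,261), the vial at (297,253) and the head with its posts at (322,214) and (344,259). The slide runs right and up in the picture. The side view shows the button at about (301,211). Next I measure by colour and look at enlarged crops.

```bash
python3 - <<'E'
from h import *
T=robot.get_image("top");S=robot.get_image("side")
def blob(d,kind,box):
    x0,y0,x1,y1=box; h=cv2.cvtColor(d["img"],cv2.COLOR_BGR2HSV)[y0:y1,x0:x1]
    H,s,v=h[...,0],h[...,1],h[...,2]
    m=((H<6)|(H>175))&(s>170)&(v>110) if kind=="red" else (H>100)&(H<125)&(s>130)&(v>50)
    n,l,st,c=cv2.connectedComponentsWithStats(m.astype(np.uint8))
    for i in np.argsort(-st[1:,4])[:2]+1: print(kind,st[i]+np.array([x0,y0,0,0,0]),c[i]+[x0,y0])
    i=np.argmax(st[1:,4])+1; return c[i]+[x0,y0]
for n,d,box in(("top",T,(255,200,370,290)),("side",S,(270,190,375,300))):
    for k,z in(("red",65),("blue",70)):
        c=blob(d,k,box);print(n,k,ray(d,*c,z).round(1))
    x0,y0,x1,y1=box;cv2.imwrite(f"pics/{n}c.png",cv2.resize(d["img"][y0:y1,x0:x1],None,fx=6,fy=6,interpolation=cv2.INTER_CUBIC)[:600,:800])
E
```

```text
red [274 255  11  13  84] [278.22619048 261.10714286]
top red [533.3 114.7  65. ]Traceback (most recent call last):
  File "<stdin>", line 12, in <module>
  File "<stdin>", line 9, in blob
    return _wrapfunc(a, 'argmax', axis=axis, out=out, **kwds)
    return bound(*args, **kwds)
ValueError: attempt to get argmax of an empty sequence
```

```bash
python3 - <<'E'
from h import *
T=robot.get_image("top");S=robot.get_image("side")
for n,d,box in(("top",T,(255,200,370,290)),("side",S,(270,190,380,290))):
    x0,y0,x1,y1=box; c=d["img"][y0:y1,x0:x1]
    h=cv2.cvtColor(c,cv2.COLOR_BGR2HSV).astype(int);H,s,v=h[...,0],h[...,1],h[...,2]
    for k,m,z in(("red",((H<6)|(H>175))&(s>170)&(v>110),65),("blue",(H>100)&(H<128)&(s>110),70),):
        q,l,st,ce=cv2.connectedComponentsWithStats(m.astype(np.uint8))
        for i in range(1,q):
            if st[i,4]>6:
                p=ce[i]+[x0,y0];print(n,k,st[i,:]+[x0,y0,0,0,0],p.round(1),ray(d,*p,z).round(1))
    cv2.imwrite(f"pics/{n}c.png",cv2.resize(c,None,fx=6,fy=6,interpolation=cv2.INTER_CUBIC))
E
```

```text
top red [274 255  11  13  81] [278.2 261.2] [533.1 114.8  65. ]
side red [291 202  13  11  85] [296.7 206.8] [531.  117.4  65. ]
side blue [295 204  17  18 131] [301.7 213.3] [539.5  89.4  70. ]
```

View pics/topc.png

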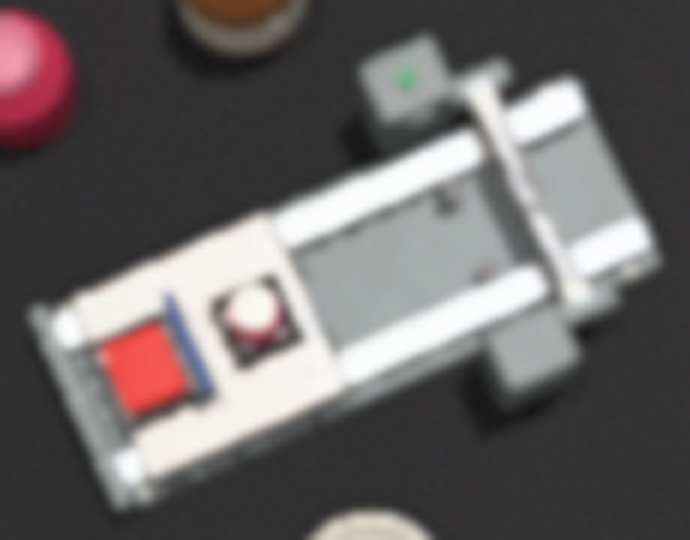

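View pics/sidec.png

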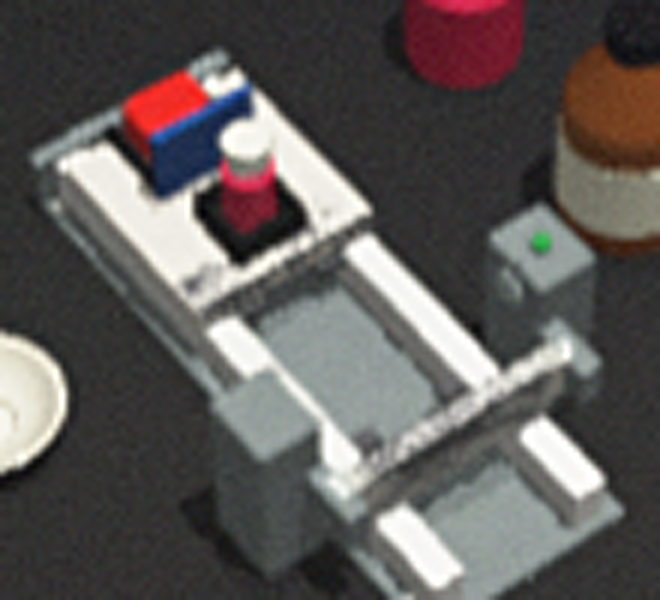

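The top crop (×6, offset 255,200) shows the deck front corners at crop (268,212) and (345,385), the rear left at (70,300), and the stop's bright top edge from about (478,85) to (575,290). The side crop confirms the layout, with the blue plate between button and vial. Next I compute the geometry.

```bash
python3 - <<'E'
from h import *
T=robot.get_image("top");S=robot.get_image("side")
t=lambda u,v,z:ray(T,255+(u-2.5)/6,200+(v-2.5)/6,z)
s=lambda u,v,z:ray(S,270+(u-2.5)/6,190+(v-2.5)/6,z)
def yaw(a,b): return np.arctan2(*(b-a)[1::-1]).round(3)
fl,fr,rl,rr=t(268,212,43),t(345,385,43),t(70,300,43),t(140,482,43)
print("deck top",fl,fr,rl,rr,"yaw",yaw(rl,fl),yaw(rr,fr),yaw(fr,fl)-np.pi/2)
print("len",np.linalg.norm(fl-rl),np.linalg.norm(fl-fr))
sl,sr=t(478,85,61),t(575,290,61)
print("stop",sl,sr,yaw(sr,sl)-np.pi/2)
fl2,fr2=s(370,212,43),s(198,315,43)
print("side deck",fl2,fr2,yaw(fr2,fl2)-np.pi/2)
sl2,sr2=s(568,345,61),s(340,485,61); print("side stop",sl2,sr2,yaw(sr2,sl2)-np.pi/2)
# rail white outer edges: 
print("rail", yaw(t(275,240,43),t(580,85,43)),yaw(t(345,378,43),t(650,235,43)))
for n,d,box in(("top",T,(255,200,370,290)),("side",S,(270,190,380,290))):
    x0,y0,x1,y1=box;h=cv2.cvtColor(d["img"],cv2.COLOR_BGR2HSV).astype(int)
    m=((h[...,0]<6)|(h[...,0]>175))&(h[...,1]>170)&(h[...,2]>110); w=np.zeros_like(m); w[y0:y1,x0:x1]=m[y0:y1,x0:x1]
    if n=="side": w[:,312:]=0; w[216:]=0
    c=max(cv2.findContours(w.astype(np.uint8),0,2)[0],key=cv2.contourArea)[:,0]
    print(n,cv2.minAreaRect(c), )
    if n=="top":
        P=np.array([ray(T,*q,65)[:2] for q in np.argwhere(w)[:,::-1]]);print(cv2.minAreaRect(P.astype(np.float32)))
E
```

```text
deck top [609.83767923  59.60362845  43.        ] [529.63144776  22.75549299  43.        ] [567.50846937 150.26183509  43.        ] [483.80197721 115.98315223  43.        ] yaw -1.134 -1.114 -1.1397963267948965
len 100.05334796538206 88.26564820898092
stop [667.42272154 -36.78594957  61.        ] [572.55011655 -81.88353655  61.        ] -1.1267963267948966
side deck [608.05022833  60.35376767  43.        ] [529.38638235  21.36916683  43.        ] -1.1107963267948966
side stop [668.82814579 -35.67260902  61.        ] [568.33302308 -83.36813895  61.        ] -1.1277963267948965
rail -1.082 -1.117
top ((278.6000061035156, 261.20001220703125), (11.627553939819336, 8.049844741821289), 63.43495178222656)
((533.0309448242188, 113.70243072509766), (31.950876235961914, 21.84531021118164), 27.570293426513672)
side ((296.5990905761719, 206.7783203125), (6.604743480682373, 12.918102264404297), 60.945396423339844)
```

Measurements agree: slide yaw ≈ -1.12, button ≈ (533.5,115), travel roughly 105–110 mm. I go above the button with the fingers shut and check from there.

```bash
cat >> h.py <<'E'
YAW=-1.12
D=np.array([np.cos(YAW),np.sin(YAW),0]); B=np.array([533.5,115.,0])
E
python3 - <<'E'
from h import *
for y in(YAW,YAW+np.pi):
    print(y,robot.inverse_kinematics(list(B+[0,0,200]),[np.pi,0,y]))
robot.move_gripper(0.0)
P=B+7*D
robot.move_ptp(list(P+[0,0,200]),[np.pi,0,YAW]); robot.move_linear(list(P+[0,0,95]))
print(robot.current_tcp_pos(),robot.current_contact_force(),robot.current_gripper_width(),robot.current_t())
S=robot.get_image("side");T=robot.get_image("top")
a=cv2.resize(S["img"][130:280,250:400],(600,600),interpolation=cv2.INTER_CUBIC)
cv2.imwrite("pics/above.png",a)
E
```

```text
-1.12 [ 7.86595236e-03  2.64242865e-01  1.57420770e+00 -4.44089210e-16
  1.30314209e+00  2.69866228e+00]
2.021592653589793 [ 0.00786595  0.26424287  1.5742077   0.          1.30314209 -0.44293037]
[537.30715342 108.57288196  95.78202996] [ 0.20314998 -0.12992075  0.00237594] 0.008071430213365106 5.25
```

View pics/above.png

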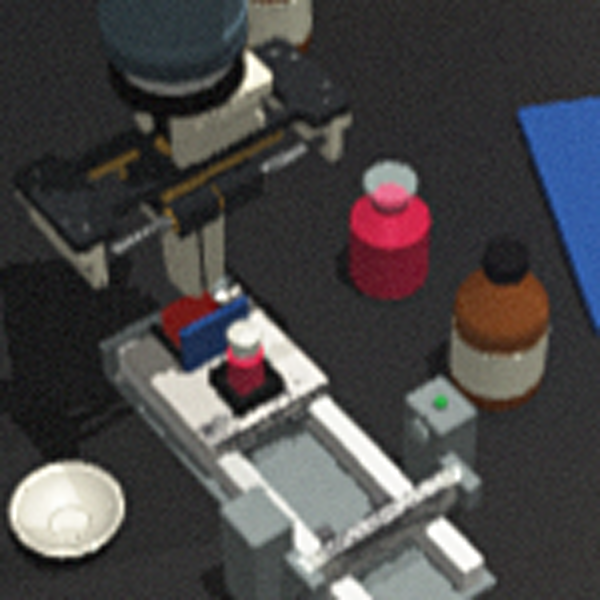

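The shut fingertips at crop (195,290) are above the red button and behind the blue plate, and all bystanders stand clear. I press down with a force stop.

```bash
python3 - <<'E'
from h import *
P=B+7*D
robot.move_linear(list(P+[0,0,68]),speed=60)
print(robot.current_tcp_pos(),robot.current_contact_force())
r=robot.move_linear(list(P+[0,0,54]),speed=15,f_stop=14)
robot.sleep(.1)
print(r,robot.current_tcp_pos(),robot.current_contact_force(),robot.current_t())
S=robot.get_image("side")
cv2.imwrite("pics/press.png",cv2.resize(S["img"][180:240,270:350],(800,600),interpolation=cv2.INTER_CUBIC))
E
```

```text
[536.38305453 108.70160519  67.62643325] [ 0.77788148 -0.89008969  0.16378863]
True [536.96608644 108.61615263  57.21514567] [-1.79978218 -0.07737363  6.52914407] 6.8
```

View pics/press.png

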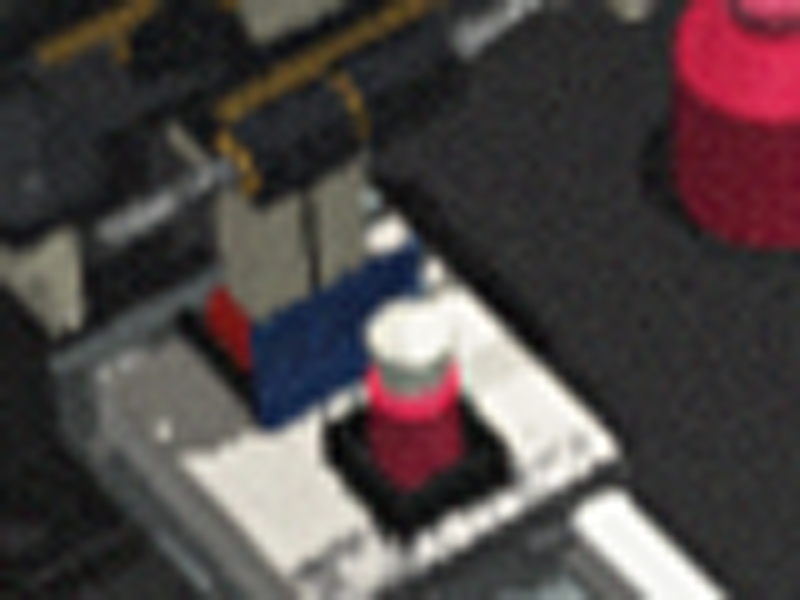

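The button is nearly at the bottom (TCP z 57.2, 6.5 N) and the fingers stand just behind the plate. I press a little deeper for margin, then slide until the force rises at the stop.

```bash
python3 - <<'E'
from h import *
P=B+7*D
def rep(*a): print(*a,(lambda p:(p.round(1),round((p-P)@D,1)))(np.array(robot.current_tcp_pos())),np.array(robot.current_contact_force()).round(1),robot.current_t())
r=robot.move_linear(list(P+[0,0,55]),speed=10,f_stop=14); robot.sleep(.15); rep(r)
z=min(robot.current_tcp_pos()[2],56.0)
r=robot.move_linear(list(P+8*D+[0,0,z]),speed=25,f_stop=20); rep(r)
r=robot.move_linear(list(P+125*D+[0,0,z]),speed=45,f_stop=20); rep(r)
robot.sleep(.2); rep()
S=robot.get_image("side");T=robot.get_image("top")
cv2.imwrite("pics/slid.png",np.hstack([cv2.resize(i["img"][y:y+100,x:x+67],(400,600),interpolation=cv2.INTER_CUBIC) for i,x,y in((S,305,190),(T,300,190))]))
E
```

```text
True (array([537. , 108.5,  57.2]), np.float64(0.4)) [-1.7 -1.4  7. ] 7.2167
False (array([540.6, 101. ,  57.2]), np.float64(8.7)) [-2.1 -1.2 11.1] 7.675
True (array([585.1,   8.5,  57.3]), np.float64(111.4)) [-0.3  1.4  5.7] 9.7667
(array([585.1,   8.5,  57.2]), np.float64(111.4)) [-0.2  1.4  6.1] 9.9667
```

View pics/slid.png

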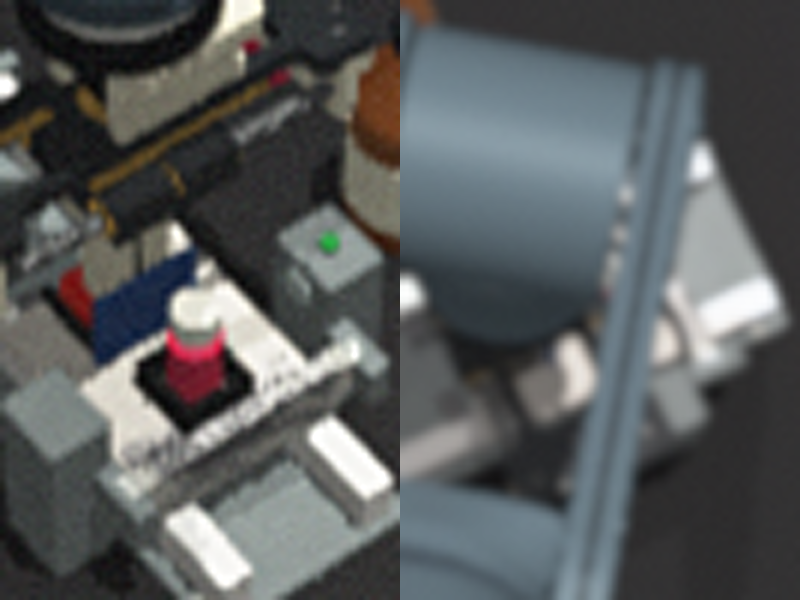

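The carriage looks flush with the end stop, with the button still held and the vial upright. The force relaxed after the stop, so I push on again to make sure it is home and check how far it goes.

```bash
python3 - <<'E'
from h import *
P=B+7*D
def rep(*a): print(*a,(lambda p:(p.round(1),round((p-P)@D,1)))(np.array(robot.current_tcp_pos())),np.array(robot.current_contact_force()).round(1),robot.current_t())
for s in (115,118,121):
    r=robot.move_linear(list(P+s*D+[0,0,55.8]),speed=12,f_stop=22); rep(r); robot.sleep(.1); rep()
    if r: break
E
```

```text
False (array([585.2,   8.3,  57.1]), np.float64(111.5)) [-7.4 10.7 16.8] 10.5167
(array([585.2,   8.3,  57.1]), np.float64(111.5)) [-7.9 11.1 17.5] 10.6167
False (array([585.1,   8.3,  57.1]), np.float64(111.5)) [-10.2  19.   22.1] 11.0167
(array([585.1,   8.3,  57.1]), np.float64(111.5)) [-10.9  19.   21.3] 11.1167
False (array([585.1,   8.3,  57.2]), np.float64(111.6)) [-13.4  26.9  25.6] 11.5167
(array([585.1,   8.3,  57.2]), np.float64(111.5)) [-14.   27.4  25.2] 11.6167
```

It is solidly home: 30 N forward with no motion. I ease the push, keeping some forward force, and lift straight up.

```bash
python3 - <<'E'
from h import *
P=B+7*D
def rep(*a): print(*a,np.array(robot.current_tcp_pos()).round(1),np.array(robot.current_contact_force()).round(1),robot.current_t())
robot.move_linear(list(P+114*D+[0,0,56.5]),speed=30); rep()
robot.move_linear(list(P+112.5*D+[0,0,70]),speed=40); rep()
robot.move_linear(list(P+106*D+[0,0,105]),speed=60); rep()
robot.move_linear(list(P+106*D+[0,0,230]),speed=150)
robot.move_ptp([430,-200,300],[np.pi,0,YAW]); rep()
S=robot.get_image("side");T=robot.get_image("top")
cv2.imwrite("pics/end.png",np.hstack([cv2.resize(i["img"][y:y+100,x:x+67],(400,600),interpolation=cv2.INTER_CUBIC) for i,x,y in((S,305,190),(T,292,190))]))
cv2.imwrite("pics/endT.png",T["img"])
h=cv2.cvtColor(T["img"],cv2.COLOR_BGR2HSV).astype(int);m=((h[...,0]<6)|(h[...,0]>175))&(h[...,1]>170)&(h[...,2]>110);m[:200]=0;m[290:]=0;m[:,:290]=0;m[:,370:]=0
c=np.argwhere(m).mean(0)[::-1];p=ray(T,*c,65);print(m.sum(),c,p,(p-B)[:2]@D[:2])
E
```

```text
[585.2   8.4  57.2] [-3.5  7.1 11.5] 12.0
[585.    8.1  70.1] [-2.6  5.5  4.7] 12.4917
[582.7  13.3 105. ] [-0.1  0.8  0.6] 13.2333
[ 430.4 -199.4  299.5] [ 0.5 -0.2  0.6] 15.275
49 [312.79591837 245.2244898 ] [578.12211079  21.25889756  65.        ] 103.81747814314419
```

View pics/end.png

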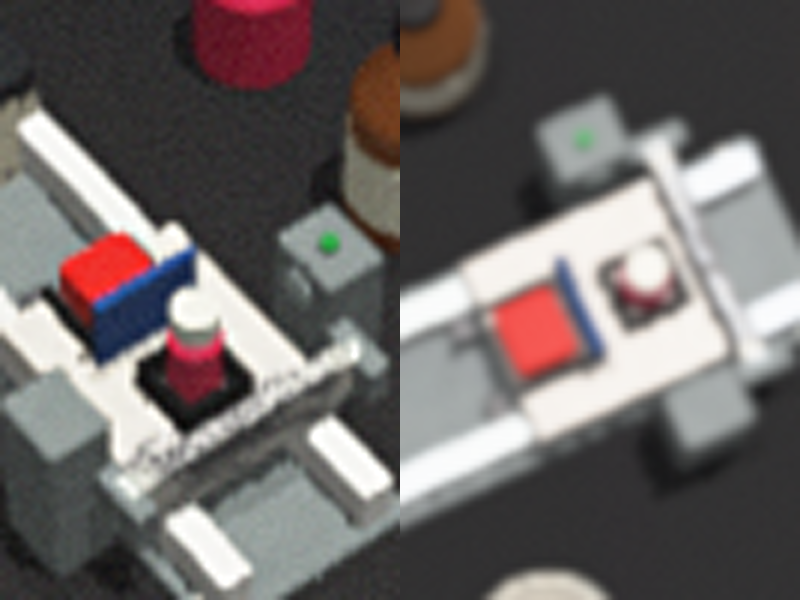

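The carriage is flush at the stop, with the button up at the same height relative to the plate as at the start. The vial is upright, and the bottles and bowl near the slide have not moved. The arm is clear, so I hand in.

```bash
python3 - <<'E'
from h import *
robot.sleep(.3); print(robot.current_contact_force()); robot.hand_in()
E
```

```text
[-0.20492692  0.55453685 -0.37186133]
the job is handed in; nothing more can be done
```

The carriage is at the end stop with the button back up, and I have handed the job in. The robot's clock read about 15.6 s, well under the 34 s limit. The hand-in itself gives no verdict.

- **What I did:** I pressed the button fully down with the closed fingertips, then slid the carriage against the stop with the button held. I lifted straight up to release it and moved the arm clear.
- **At the stop:** pushing on with about 30 N along the slide gave no further movement, so the carriage is fully home.
- **Last pictures:** they show the carriage flush with the stop, the button up and the vial upright in its socket. The bowl and the two bottles near the slide appear unmoved. I did not check the flask, white jar and yellow-capped bottle again, but the arm passed well above them.
- **After release:** the force on the tool is near zero.
- **Small disagreement:** the red-blob measurement put the carriage's travel at about 104 mm. The tool's travel, allowing for the gap to the plate, suggested about 106 mm. That is within the camera's accuracy.

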